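Take the red hand nut off the glass-repair clamping jig

TASK

The repaired pane under the red hand nut has set. Unscrew the red nut counterclockwise from its stud until the thread lets go, lift it off, and set it down gently, standing upright, in the white parts tray; leave the yellow nut in place on its stud.

Things in the scene. Friction and masses are not known exactly. Their poses are not given: they have to be found in the camera images.
- red_nut_center (a point): Centre (half-way up) of the red hand nut: upright faceted tube, 46 mm across, 40 mm high, 32 mm bore, about 90 g, loose, z up. Screwed on a stud, its centre 65 mm above the table. Grip its sides from above at any yaw. Slackened already: 35 to 70 degrees counterclockwise (from above) frees it, up to 100 does no harm. Then it lifts straight up and clears the stud after 45 mm.
- yellow_nut_center (a point): Centre of the yellow nut, otherwise the same, on the jig's other stud, 110 mm from the red one; either may be the left one. The row of studs runs along world y to within 20 degrees. To be left in place.
- jig: Fixed grey clamping jig, 130 x 230 x 45 mm, origin under its centre, with two vertical steel studs on its y axis, tips 89 mm above the table. Coarse right-hand thread, little resistance, 18 mm rise per turn (2.9 mm per radian; raise the hand so while turning), about 1.5 mm play up and down. Nothing but the nuts and studs stands above 45 mm, where the nuts are seated.
- tray: Fixed white plastic tray, empty, 170 x 170 mm outside, 160 x 160 mm inside, rim 14 mm above the table. Origin at the centre of its underside, on the table, z up; the inner floor is 5 mm above that. It stands on the other side (left or right) from the jig.
Mind the look-alikes: they are no part of the job. There is more than one size of the tray; the job needs the largest.

How it is judged (in metres and radians):
On the way:
1. the red nut is off its stud, lifted clear (height (world z) of red_nut_center above 0.105 m), for 0.1 s.
At the end, for the whole second after the job is handed in: The red nut stands upright (within 10 degrees) on the floor of the white tray, its centre no more than 60 mm from the tray's centre along either side, and the yellow nut is still on its stud, within 10 mm of where it was (x of red_nut_center in the frame of tray between -0.06 and 0.06 m and y of red_nut_center in the frame of tray between -0.06 and 0.06 m and z of red_nut_center in the frame of tray below 0.03 m and angle between red_nut_center's own z axis and vertical below 0.17 rad and distance of yellow_nut_center from where it was at the start of the episode below 0.01 m); the robot touches nothing.
It fails at once if the yellow nut is moved by more than 10 mm (distance of yellow_nut_center from where it was at the start of the episode above 0.01 m).
It fails at once if the red nut falls into the tray (faster than 0.6 m/s, a drop of about 20 mm) (horizontal distance between red_nut_center and tray below 0.09 m and height (world z) of red_nut_center below 0.05 m and linear speed of red_nut above 0.6 m/s).
It also fails if it takes over 42 s, if anything falls off the work surface, if the arm or the gripper's body presses on something with over 40 N, if the wrist force passes 120 N, or if a joint passes its speed limit or range.

ROBOT

A 6-joint arm with a two-finger parallel gripper is mounted at the origin on the work surface. World frame = base frame: x ahead of the robot, y to its left, z up, the work surface at z = 0. Lengths are in mm, angles in degrees, forces in N, time in s.
With the tool pointing down it reaches from about 300 to 850 mm from the base axis. Payload 4.2 kg.
Tool frame: the origin (TCP) lies midway between the tips of the shut fingers; the grasp point (between the pads) lies 19 mm behind it; z points along the fingers, y is the direction in which the jaws open and shut (so a half turn about z gives the same grasp; the last joint's range is limited). The gripper opens to 91 mm and grips with 3 to 60 N. Pads are 32 mm wide; open, the fingers measure 118 mm over their backs; the gripper's body (76 mm by 178 mm) begins 60 mm behind the grasp point.
Start: joints at [70.417, 18.312, 89.639, -0, 72.044, -1.146], TCP at [181.861, 545.5, 213.976] pointing down, gripper open.
Joint ranges: [-177.97, 177.97], [-48.28, 115.42], [12.27, 149.76], [-77.06, 257.06], [2.81, 150.46], [-146.56, 146.56]. Speed limits (degrees/s): [147.25, 147.25, 180, 180, 180, 180].

INTERFACE

Orientations are given as [roll, pitch, yaw] about the fixed x, y, z axes, in that order (R = Rz(yaw) Ry(pitch) Rx(roll)).
In Python, from workcell import env gives the robot as it stands.
- The arm moves only by the shell command python3 -m jog 'ROWS' [FORCE]. ROWS is JSON, a list of rows, each an object of numbers: "dx", "dy", "dz": the shift along the world's x, y, z in m; "wx", "wy", "wz": the turn, a rotation vector about the world's x, y, z in rad; "grip": the gripper's target within -1 to 1 (shut at 1, half-way at 0, fully open at -1). In form: [{"dx": .., "dy": .., "dz": .., "wx": .., "wy": .., "wz": .., "grip": ..}, ...]. A call has 1 to 10 rows; each row shifts and turns the commanded pose from where the row before left it; what a row does not reach is not made up. A row lasts 1/10 s, in which the tool goes at most 50 mm and 8.59 degrees, less where a joint would pass 70% of its speed; a pose out of reach is approached as far as the arm can. A call with a gripper value outside its range is refused whole. The fingers move at their own pace and stop on an object; FORCE is the grip in N (left out, the last holds). Time passes only in rows, so rows that do not move let the fingers close. It gives the time, the measured TCP pose, the force and the opening at its end, in the units of the state.
- env.state(): the state, without advancing time (a new reading comes with each control period).
- env.grab_frame(name): name is "scene" or "top" or "wrist"; returns the picture (420x560x3 uint8, red, green, blue); there is no depth.
- env.get_calibration(name): a dict with "fx", "fy", "cx", "cy" (pixels), "R" (3x3) and "t" (3): a world point X has camera coordinates R X + t. Camera axes: x right, y down, z forward; pixel columns grow to the right and rows downward; lengths in mm; the calibration is good to about 2 mm. A picture is of the moment at which its call begins: read the wrist's pose just before it. get_calibration takes no time and is no camera call; for the wrist camera it gives the pose at the moment of the call.
- env.job_done(): hands the job in, once; it reports no verdict.
The state is a dict: "time_s": time; "qpos": joint angles; "qvel": joint speeds; "effort": joint torques, N m; "ee_pos": TCP position; "ee_rot": TCP orientation; "force": force on the tool from outside, world axes, zero at the start; "torque": the same for the moment, N m; "gripper_width": finger opening in mm.
Only numpy, scipy, OpenCV 4.12 (cv2) and the standard library are available. Lean on these libraries where they do the work, as an engineer would, in place of code of your own. Each camera call takes 0.05 s, during which the arm holds its last target. There are 200 camera calls.

## Working session

There is one attempt and no reset: what is moved stays moved. The work goes in short steps, Python scripts to look and compute and a shell command to move; the robot and the scene stay as the last step left them, time stands still between calls to the robot, and variables do not carry over. Pictures are saved under pics/ and viewed, about 8 in all and at most 12, crops included, and the job is handed in when it is done.

```bash
mkdir -p pics; ls
python3 - <<'E'
from workcell import env
import cv2,numpy as np
s=env.state();print(s)
for n in("top","scene"):
    f=env.grab_frame(n);cv2.imwrite(f"pics/{n}0.png",f[:,:,::-1]);c=env.get_calibration(n);print(n,c)
E
```

```text
pics
{'time_s': 0.0, 'qpos': array([ 7.04175425e+01,  1.83504292e+01,  8.97073266e+01, -1.23512272e-03,
        7.20437953e+01, -1.14526850e+00]), 'qvel': array([-0.05422359, -0.08729719,  0.05210069,  0.05041692,  0.00960635,
        0.09649307]), 'effort': array([-5.16793280e-04, -4.12467170e+01, -2.31979591e+01,  7.27270078e-02,
        4.54407837e-02, -1.42550307e-04]), 'ee_pos': array([181.67906932, 544.99996865, 213.1261979 ]), 'ee_rot': array([-1.79898446e+02, -8.55687221e-04,  1.61563192e+02]), 'force': array([-0.51175867,  1.28534505, -0.02552451]), 'torque': array([-0.05612751,  0.01939473,  0.01382813]), 'gripper_width': 91.41007617379543}
top {'fx': 490.3974182541471, 'fy': 490.3974182541471, 'cx': 282.2703104026401, 'cy': 214.39428445513605, 'R': array([[ 0.00968391, -0.99988574,  0.01160755],
       [-0.99385761, -0.01090399, -0.1101279 ],
       [ 0.11024188, -0.01046978, -0.99384964]]), 't': array([ -33.77358506,  417.56298732, 1062.79800917])}
scene {'fx': 501.47019938443685, 'fy': 501.47019938443685, 'cx': 288.08241206942387, 'cy': 217.5286499641284, 'R': array([[ 0.58755624,  0.80910877,  0.0109842 ],
       [ 0.59028388, -0.41928672, -0.68975618],
       [-0.55348225,  0.41175435, -0.7239584 ]]), 't': array([-232.88475972, -207.03345171, 1116.88751559])}
```

View pics/top0.png

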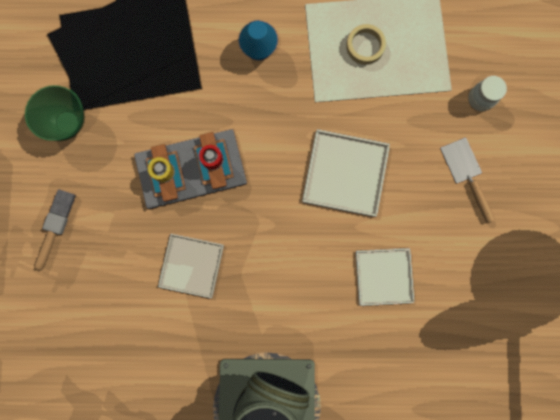

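View pics/scene0.png

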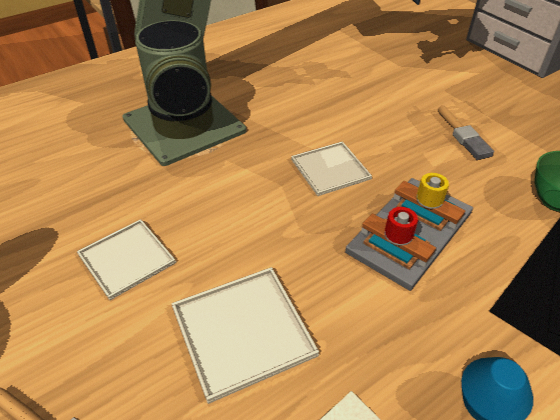

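The top view shows the red nut near (210,157), the yellow nut near (160,168) and the largest tray near (345,173). The scene view agrees: red (402,225), yellow (433,188), big tray (245,332). Next I measure them.

```bash
cat > h.py <<'E'
import cv2,numpy as np
from workcell import env
def cast(c,p,z):
    d=np.array([(p[0]-c["cx"])/c["fx"],(p[1]-c["cy"])/c["fy"],1.])
    R=np.array(c["R"]);o=-R.T@c["t"];d=R.T@d
    return o+d*(z-o[2])/d[2]
def tri(cs,ps):
    A=np.zeros((3,3));b=np.zeros(3)
    for c,p in zip(cs,ps):
        o=cast(c,p,1e9)*0-np.array(c["R"]).T@c["t"];d=cast(c,p,0)-o;d/=np.linalg.norm(d)
        M=np.eye(3)-np.outer(d,d);A+=M;b+=M@o
    return np.linalg.solve(A,b)
def blob(im,lo,hi,near=None):
    # largest component in HSV range; filled hull contour
    h=cv2.cvtColor(im,cv2.COLOR_RGB2HSV);m=cv2.inRange(h,np.array(lo),np.array(hi))
    cs,_=cv2.findContours(m,cv2.RETR_EXTERNAL,cv2.CHAIN_APPROX_NONE)
    if near: cs=[c for c in cs if cv2.contourArea(c)>30 and cv2.pointPolygonTest(cv2.convexHull(c),near,True)>-5]
    return cv2.convexHull(max(cs,key=cv2.contourArea))
def cen(h):
    m=cv2.moments(h);return m["m10"]/m["m00"],m["m01"]/m["m00"]
E
python3 - <<'E'
from h import *
C={n:env.get_calibration(n) for n in("top","scene")}
I={n:cv2.imread(f"pics/{n}0.png")[:,:,::-1].copy() for n in C}
for n in C:
  h=cv2.cvtColor(I[n],cv2.COLOR_RGB2HSV)
  print(n,[h[p[1],p[0]] for p in ([(210,150),(160,162),(345,190),(320,230)] if n=="top" else [(402,235),(433,196),(245,332),(245,332)])])
N={"red":((0,190,70),(4,255,255),dict(top=(210,157),scene=(402,225))),"yel":((22,150,90),(32,255,255),dict(top=(160,168),scene=(433,188)))}
for k,(lo,hi,near) in N.items():
  P=[]
  for n in C:
    b=blob(I[n],lo,hi,near[n]);P.append(cen(b));print(k,n,P[-1],cv2.boundingRect(b),cast(C[n],P[-1],67).round(1))
  print(k,"tri",tri([C["top"],C["scene"]],P).round(1))
for n,near in(("top",(345,173)),("scene",(245,332))):
  h=blob(I[n],(15,0,110),(50,75,255),near);r=cv2.approxPolyDP(h,6,True)[:,0]
  W=np.array([cast(C[n],p,14)for p in r.astype(float)])
  print(n,r.tolist(),W.round(0)[:,:2].tolist(),W.mean(0).round(1),np.linalg.norm(W-np.roll(W,1,0),axis=1).round(0))
E
```

```text
top [array([14, 42, 92], dtype=uint8), array([22, 92, 86], dtype=uint8), array([ 31,  33, 191], dtype=uint8), array([ 16, 124, 175], dtype=uint8)]
scene [array([  1, 232, 124], dtype=uint8), array([ 22, 231, 158], dtype=uint8), array([ 26,  44, 227], dtype=uint8), array([ 26,  44, 227], dtype=uint8)]
red top (210.25915080527088, 156.1351878965349) (200, 145, 21, 23) [537.3 127.   67. ]
red scene (400.8412009404955, 224.7330439500814) (385, 207, 33, 37) [537.8 124.9  67. ]
red tri [537.2 126.7  65.5]
yel top (159.87676767676766, 168.74626262626262) (148, 158, 25, 22) [508.5 234.   67. ]
yel scene (432.2797692624639, 189.23176761433868) (417, 173, 32, 34) [508.7 230.9  67. ]
yel tri [508.1 233.6  65.3]
top [[317, 130], [389, 144], [375, 216], [302, 201]] [[613.0, -107.0], [583.0, -271.0], [418.0, -237.0], [450.0, -73.0]] [ 515.8 -172.1   14. ] [167. 167. 169. 167.]
scene [[272, 268], [317, 355], [208, 402], [172, 303]] [[454.0, -75.0], [621.0, -112.0], [590.0, -273.0], [421.0, -240.0]] [ 521.4 -174.8   14. ] [168. 170. 164. 172.]
```

Both views agree: the nuts are 110.7 mm apart at z about 65. Red is near (537,126) and the tray near (518,-173), about 168 mm across. I'll move above the red nut and turn the jaws to lie along x.

```bash
python3 -m jog '[{"dx":0.03,"dy":-0.035,"wz":-0.125,"grip":-1},{"dx":0.03,"dy":-0.035,"wz":-0.125,"grip":-1},{"dx":0.03,"dy":-0.035,"wz":-0.125,"grip":-1},{"dx":0.03,"dy":-0.035,"wz":-0.125,"grip":-1},{"dx":0.03,"dy":-0.035,"wz":-0.125,"grip":-1},{"dx":0.03,"dy":-0.035,"wz":-0.125,"grip":-1},{"dx":0.03,"dy":-0.035,"wz":-0.125,"grip":-1},{"dx":0.03,"dy":-0.035,"wz":-0.125,"grip":-1},{"dx":0.03,"dy":-0.035,"wz":-0.125,"grip":-1},{"dx":0.03,"dy":-0.035,"wz":-0.125,"grip":-1}]' 30
python3 -m jog '[{"dx":0.025,"dy":-0.03,"grip":-1},{"dx":0.025,"dy":-0.03,"grip":-1},{"dx":0.005,"dy":-0.009,"grip":-1},{"grip":-1},{"grip":-1}]'
python3 - <<'E'
from h import *
s=env.state();print(s["ee_pos"],s["ee_rot"],s["qpos"])
c=env.get_calibration("wrist");f=env.grab_frame("wrist");cv2.imwrite("pics/w1.png",f[:,:,::-1])
print(c)
E
```

```text
[181.69706772 545.06708687 213.20641085] [-1.79908778e+02 -2.13422183e-03  1.61564109e+02] [ 7.04172284e+01  1.83483711e+01  8.96985315e+01  3.23694371e-04
  7.20443443e+01 -1.14698221e+00]
{'fx': 323.3417051548249, 'fy': 323.3417051548249, 'cx': 278.24991737745904, 'cy': 207.03564092206167, 'R': array([[ 3.17442660e-01,  9.48277097e-01, -8.39193577e-04],
       [ 9.14746185e-01, -3.05984451e-01,  2.63842630e-01],
       [ 2.49939143e-01, -8.45225555e-02, -9.64565375e-01]]), 't': array([-574.50298217,  -28.56050714,  390.76440876])}invalid input
invalid input
```

View pics/w1.png

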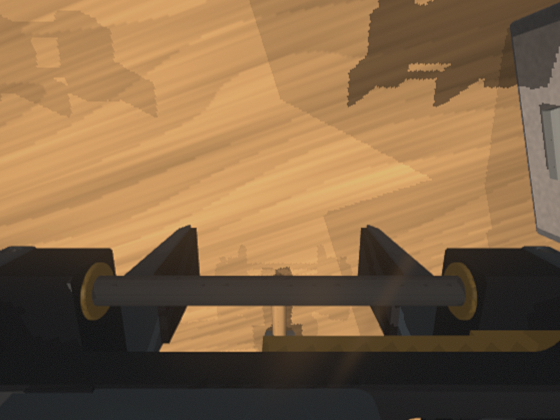

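The arm didn't move: both calls were rejected as "invalid input", and the wrist view shows only bare table between the open fingers. I'll try rows with all seven keys.

```bash
python3 -m jog '[{"dx":0.03,"dy":-0.035,"dz":0,"wx":0,"wy":0,"wz":-0.125,"grip":-1},{"dx":0.03,"dy":-0.035,"dz":0,"wx":0,"wy":0,"wz":-0.125,"grip":-1},{"dx":0.03,"dy":-0.035,"dz":0,"wx":0,"wy":0,"wz":-0.125,"grip":-1},{"dx":0.03,"dy":-0.035,"dz":0,"wx":0,"wy":0,"wz":-0.125,"grip":-1},{"dx":0.03,"dy":-0.035,"dz":0,"wx":0,"wy":0,"wz":-0.125,"grip":-1},{"dx":0.03,"dy":-0.035,"dz":0,"wx":0,"wy":0,"wz":-0.125,"grip":-1},{"dx":0.03,"dy":-0.035,"dz":0,"wx":0,"wy":0,"wz":-0.125,"grip":-1},{"dx":0.03,"dy":-0.035,"dz":0,"wx":0,"wy":0,"wz":-0.125,"grip":-1},{"dx":0.03,"dy":-0.035,"dz":0,"wx":0,"wy":0,"wz":-0.125,"grip":-1},{"dx":0.03,"dy":-0.035,"dz":0,"wx":0,"wy":0,"wz":-0.125,"grip":-1}]' 30
```

```text
time_s: 1.15
ee_pos: [482.7, 193.8, 213.9]
ee_rot: [-180.0, -0.0, 89.6]
force: [-0.0, 1.1, -0.3]
gripper_width: 91.1
```

Run:
```python
from h import *
c=env.get_calibration("wrist");f=env.grab_frame("wrist");cv2.imwrite("pics/w2.png",f[:,:,::-1])
print("cam",(-np.array(c["R"]).T@c["t"]).round(0), "tcp px", [(lambda q:(c["fx"]*q[0]/q[2]+c["cx"],c["fy"]*q[1]/q[2]+c["cy"]))(np.array(c["R"])@np.array(p)+c["t"]) for p in([537,126,85.],[508,233,85.])])
```

```text
cam [483. 268. 385.] tcp px [(np.float64(332.9807472229637), np.float64(264.66827323016275)), (np.float64(305.82638365643874), np.float64(158.43744174242326))]
```

View pics/w2.png

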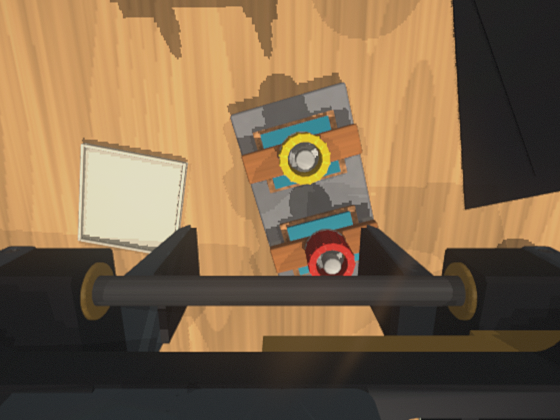

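The view shows the yellow ring at (305,159) and the red ring at (332,263). The predicted pixels were (306,158) and (333,265), so the estimate holds to about 1–2 mm. I'll go over the red nut and down to TCP z 54, which puts the grasp point at 73.

```bash
python3 -m jog '[{"dx":0.027,"dy":-0.0335,"dz":0,"wx":0,"wy":0,"wz":0,"grip":-1},{"dx":0.027,"dy":-0.0335,"dz":-0.01,"wx":0,"wy":0,"wz":0,"grip":-1},{"dx":0,"dy":0,"dz":-0.03,"wx":0,"wy":0,"wz":0,"grip":-1},{"dx":0,"dy":0,"dz":-0.03,"wx":0,"wy":0,"wz":0,"grip":-1},{"dx":0,"dy":0,"dz":-0.03,"wx":0,"wy":0,"wz":0,"grip":-1},{"dx":0,"dy":0,"dz":-0.03,"wx":0,"wy":0,"wz":0,"grip":-1},{"dx":0,"dy":0,"dz":-0.02,"wx":0,"wy":0,"wz":0,"grip":-1},{"dx":0,"dy":0,"dz":-0.01,"wx":0,"wy":0,"wz":0,"grip":-1},{"dx":0,"dy":0,"dz":0,"wx":0,"wy":0,"wz":0,"grip":-1}]'
python3 -m jog '[{"dx":0,"dy":0,"dz":0,"wx":0,"wy":0,"wz":0,"grip":1},{"dx":0,"dy":0,"dz":0,"wx":0,"wy":0,"wz":0,"grip":1},{"dx":0,"dy":0,"dz":0,"wx":0,"wy":0,"wz":0,"grip":1},{"dx":0,"dy":0,"dz":0,"wx":0,"wy":0,"wz":0,"grip":1},{"dx":0,"dy":0,"dz":0,"wx":0,"wy":0,"wz":0,"grip":1},{"dx":0,"dy":0,"dz":0,"wx":0,"wy":0,"wz":0,"grip":1},{"dx":0,"dy":0,"dz":0,"wx":0,"wy":0,"wz":0,"grip":1},{"dx":0,"dy":0,"dz":0,"wx":0,"wy":0,"wz":0,"grip":1}]' 30
```

```text
time_s: 2.1
ee_pos: [534.9, 128.4, 52.7]
ee_rot: [-179.8, 0.0, 90.0]
force: [-0.0, 0.4, 0.7]
gripper_width: 91.2
time_s: 2.9
ee_pos: [536.0, 128.5, 54.2]
ee_rot: [180.0, -0.0, 89.9]
force: [0.6, -0.0, 2.4]
gripper_width: 46.2
```

Gripped at 46.2 mm. The hand sits about 2 mm off the nut's axis in y, so I'll ease off, re-centre and regrip, then start turning.

```bash
python3 -m jog '[{"dx":0,"dy":0,"dz":0,"wx":0,"wy":0,"wz":0,"grip":-0.3},{"dx":0,"dy":0,"dz":0,"wx":0,"wy":0,"wz":0,"grip":-0.3},{"dx":0.001,"dy":-0.002,"dz":0,"wx":0,"wy":0,"wz":0,"grip":-0.3},{"dx":0,"dy":0,"dz":0,"wx":0,"wy":0,"wz":0,"grip":1},{"dx":0,"dy":0,"dz":0,"wx":0,"wy":0,"wz":0,"grip":1},{"dx":0,"dy":0,"dz":0,"wx":0,"wy":0,"wz":0,"grip":1},{"dx":0,"dy":0,"dz":0,"wx":0,"wy":0,"wz":0,"grip":1},{"dx":0,"dy":0,"dz":0,"wx":0,"wy":0,"wz":0,"grip":1}]' 30
python3 -m jog '[{"dx":0,"dy":0,"dz":0.0004,"wx":0,"wy":0,"wz":0.13,"grip":1},{"dx":0,"dy":0,"dz":0.0004,"wx":0,"wy":0,"wz":0.13,"grip":1},{"dx":0,"dy":0,"dz":0.0004,"wx":0,"wy":0,"wz":0.13,"grip":1},{"dx":0,"dy":0,"dz":0.0004,"wx":0,"wy":0,"wz":0.13,"grip":1}]'; python3 -c "
from workcell import env;s=env.state();print(s['torque'],s['force'],s['qpos'])"
```

```text
time_s: 3.7
ee_pos: [536.8, 126.5, 53.9]
ee_rot: [-180.0, 0.0, 89.9]
force: [1.2, 0.5, -0.4]
gripper_width: 45.7
time_s: 4.1
ee_pos: [536.7, 126.5, 55.4]
ee_rot: [-180.0, -0.0, 120.0]
force: [0.1, -0.2, -1.3]
gripper_width: 46.1
[-0.03778093  0.05397647 -0.01734405] [ 0.13066915 -0.16464032 -1.25180701] [ 1.20668241e+01  2.47292712e+01  1.05153564e+02  8.62970237e-03
  5.01325637e+01 -1.79816913e+01]
```

Almost no resistance. Seven and a half more steps bring the total to about 85°, followed by a slow trial lift.

```bash
python3 -m jog '[{"dx":0,"dy":0,"dz":0.0004,"wx":0,"wy":0,"wz":0.13,"grip":1},{"dx":0,"dy":0,"dz":0.0004,"wx":0,"wy":0,"wz":0.13,"grip":1},{"dx":0,"dy":0,"dz":0.0004,"wx":0,"wy":0,"wz":0.13,"grip":1},{"dx":0,"dy":0,"dz":0.0004,"wx":0,"wy":0,"wz":0.13,"grip":1},{"dx":0,"dy":0,"dz":0.0004,"wx":0,"wy":0,"wz":0.13,"grip":1},{"dx":0,"dy":0,"dz":0.0004,"wx":0,"wy":0,"wz":0.13,"grip":1},{"dx":0,"dy":0,"dz":0.0004,"wx":0,"wy":0,"wz":0.13,"grip":1},{"dx":0,"dy":0,"dz":0,"wx":0,"wy":0,"wz":0.05,"grip":1},{"dx":0,"dy":0,"dz":0,"wx":0,"wy":0,"wz":0,"grip":1}]'
python3 -m jog '[{"dx":0,"dy":0,"dz":0.002,"wx":0,"wy":0,"wz":0,"grip":1},{"dx":0,"dy":0,"dz":0.002,"wx":0,"wy":0,"wz":0,"grip":1},{"dx":0,"dy":0,"dz":0.002,"wx":0,"wy":0,"wz":0,"grip":1}]'
```

```text
time_s: 5.0
ee_pos: [536.7, 126.5, 58.3]
ee_rot: [180.0, -0.0, 174.7]
force: [0.6, 1.1, -0.9]
gripper_width: 45.8
time_s: 5.3
ee_pos: [536.9, 126.5, 64.6]
ee_rot: [180.0, 0.0, 174.7]
force: [-0.2, -0.9, -0.7]
gripper_width: 45.9
```

There's no upward resistance. I'll lift clear and check.

```bash
python3 -m jog '[{"dx":0,"dy":0,"dz":0.01,"wx":0,"wy":0,"wz":0,"grip":1},{"dx":0,"dy":0,"dz":0.01,"wx":0,"wy":0,"wz":0,"grip":1},{"dx":0,"dy":0,"dz":0.015,"wx":0,"wy":0,"wz":0,"grip":1},{"dx":0,"dy":0,"dz":0.015,"wx":0,"wy":0,"wz":0,"grip":1},{"dx":0,"dy":0,"dz":0.015,"wx":0,"wy":0,"wz":0,"grip":1},{"dx":0,"dy":0,"dz":0.015,"wx":0,"wy":0,"wz":0,"grip":1},{"dx":0,"dy":0,"dz":0,"wx":0,"wy":0,"wz":0,"grip":1},{"dx":0,"dy":0,"dz":0,"wx":0,"wy":0,"wz":0,"grip":1}]'
python3 - <<'E'
from h import *
f=env.grab_frame("scene");cv2.imwrite("pics/s3.png",f[:,:,::-1]);c=env.get_calibration("scene")
b=blob(f,(22,150,90),(32,255,255),(433,188));print("yel",cen(b))
b=blob(f,(0,190,70),(4,255,255));print("red",cen(b),cv2.boundingRect(b))
q=c["R"]@np.array([536.8,126.5,145])+c["t"];print("expect",c["fx"]*q[0]/q[2]+c["cx"],c["fy"]*q[1]/q[2]+c["cy"])
E
```

```text
time_s: 6.1
ee_pos: [536.9, 126.5, 144.9]
ee_rot: [180.0, 0.1, 174.7]
force: [-0.2, -0.2, -0.8]
gripper_width: 46.2
yel (436.7526762643041, 192.28017718715392)
red (418.4610538373425, 187.20733104238258) (406, 169, 26, 36)
expect 410.0088787104421 189.2648138212083
```

View pics/s3.png

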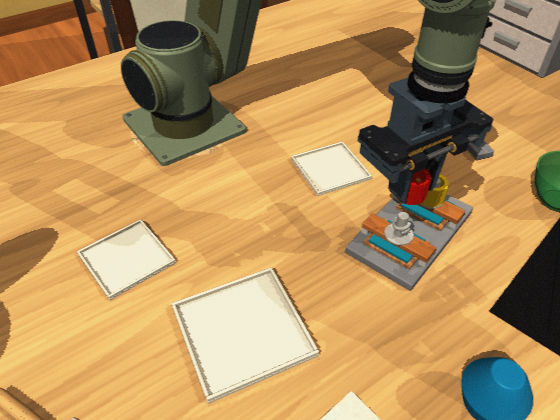

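The red nut is in the fingers at about (418,187) with its stud bare at (402,225). The yellow nut is still on its stud behind it, at (437,190). Next I carry the red nut to the tray.

```bash
python3 -m jog '[{"dx":-0.002,"dy":-0.025,"dz":0,"wx":0,"wy":0,"wz":0,"grip":1},{"dx":-0.002,"dy":-0.033,"dz":0,"wx":0,"wy":0,"wz":0,"grip":1},{"dx":-0.002,"dy":-0.033,"dz":0,"wx":0,"wy":0,"wz":0,"grip":1},{"dx":-0.002,"dy":-0.033,"dz":0,"wx":0,"wy":0,"wz":0,"grip":1},{"dx":-0.002,"dy":-0.033,"dz":0,"wx":0,"wy":0,"wz":0,"grip":1},{"dx":-0.002,"dy":-0.033,"dz":0,"wx":0,"wy":0,"wz":0,"grip":1},{"dx":-0.002,"dy":-0.033,"dz":0,"wx":0,"wy":0,"wz":0,"grip":1},{"dx":-0.002,"dy":-0.033,"dz":0,"wx":0,"wy":0,"wz":0,"grip":1},{"dx":-0.002,"dy":-0.028,"dz":0,"wx":0,"wy":0,"wz":0,"grip":1},{"dx":0,"dy":-0.015,"dz":0,"wx":0,"wy":0,"wz":0,"grip":1}]'
python3 -m jog '[{"dx":0,"dy":0,"dz":-0.02,"wx":0,"wy":0,"wz":0,"grip":1},{"dx":0,"dy":0,"dz":-0.03,"wx":0,"wy":0,"wz":0,"grip":1},{"dx":0,"dy":0,"dz":-0.03,"wx":0,"wy":0,"wz":0,"grip":1},{"dx":0,"dy":0,"dz":-0.02,"wx":0,"wy":0,"wz":0,"grip":1},{"dx":0,"dy":0,"dz":-0.015,"wx":0,"wy":0,"wz":0,"grip":1},{"dx":0,"dy":0,"dz":-0.005,"wx":0,"wy":0,"wz":0,"grip":1},{"dx":0,"dy":0,"dz":0,"wx":0,"wy":0,"wz":0,"grip":1}]'
python3 - <<'E'
from h import *
f=env.grab_frame("scene");cv2.imwrite("pics/s4.png",f[:,:,::-1])
E
```

```text
time_s: 7.15
ee_pos: [518.0, -174.3, 143.4]
ee_rot: [180.0, -0.1, 174.6]
force: [0.9, 1.0, -1.3]
gripper_width: 46.0
time_s: 7.85
ee_pos: [518.4, -171.9, 23.5]
ee_rot: [180.0, -0.1, 174.8]
force: [-0.1, 0.7, -1.2]
gripper_width: 45.9
```

View pics/s4.png

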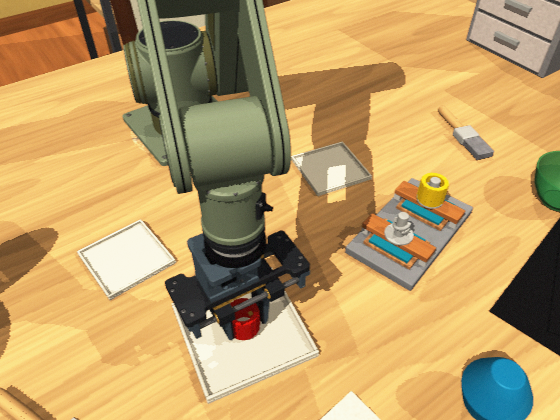

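The red nut hangs upright over the tray at about (245,320), and the yellow nut sits on its stud at (433,188). I'll lower it gently onto the floor.

```bash
python3 -m jog '[{"dx":0,"dy":0,"dz":-0.003,"wx":0,"wy":0,"wz":0,"grip":1},{"dx":0,"dy":0,"dz":-0.003,"wx":0,"wy":0,"wz":0,"grip":1},{"dx":0,"dy":0,"dz":-0.002,"wx":0,"wy":0,"wz":0,"grip":1},{"dx":0,"dy":0,"dz":-0.001,"wx":0,"wy":0,"wz":0,"grip":1},{"dx":0,"dy":0,"dz":0,"wx":0,"wy":0,"wz":0,"grip":1}]'
python3 -m jog '[{"dx":0,"dy":0,"dz":-0.001,"wx":0,"wy":0,"wz":0,"grip":1},{"dx":0,"dy":0,"dz":0,"wx":0,"wy":0,"wz":0,"grip":1}]'
```

```text
time_s: 8.4
ee_pos: [518.8, -172.5, 15.3]
ee_rot: [180.0, -0.0, 174.7]
force: [1.0, 0.5, -1.6]
gripper_width: 46.1
time_s: 8.6
ee_pos: [518.8, -172.5, 14.3]
ee_rot: [180.0, -0.0, 174.7]
force: [0.0, 0.7, -0.8]
gripper_width: 46.0
```

```bash
python3 -m jog '[{"dx":0,"dy":0,"dz":-0.001,"wx":0,"wy":0,"wz":0,"grip":1},{"dx":0,"dy":0,"dz":0,"wx":0,"wy":0,"wz":0,"grip":1}]'
python3 -m jog '[{"dx":0,"dy":0,"dz":-0.001,"wx":0,"wy":0,"wz":0,"grip":1},{"dx":0,"dy":0,"dz":0,"wx":0,"wy":0,"wz":0,"grip":1}]'
```

```text
time_s: 8.8
ee_pos: [519.0, -172.5, 13.8]
ee_rot: [-180.0, 0.0, 174.7]
force: [-1.2, -0.2, 2.4]
gripper_width: 45.7
time_s: 9.0
ee_pos: [519.0, -172.6, 13.8]
ee_rot: [-180.0, 0.0, 174.7]
force: [-3.0, 0.2, 9.9]
gripper_width: 45.9
```

It touched down at z 13.8, where 13.9 was predicted. I'll release and retreat straight up.

```bash
python3 -m jog '[{"dx":0,"dy":0,"dz":0.001,"wx":0,"wy":0,"wz":0,"grip":1},{"dx":0,"dy":0,"dz":0,"wx":0,"wy":0,"wz":0,"grip":-0.4},{"dx":0,"dy":0,"dz":0,"wx":0,"wy":0,"wz":0,"grip":-0.4},{"dx":0,"dy":0,"dz":0,"wx":0,"wy":0,"wz":0,"grip":-0.4},{"dx":0,"dy":0,"dz":0,"wx":0,"wy":0,"wz":0,"grip":-0.8},{"dx":0,"dy":0,"dz":0,"wx":0,"wy":0,"wz":0,"grip":-0.8},{"dx":0,"dy":0,"dz":0,"wx":0,"wy":0,"wz":0,"grip":-0.8}]'
python3 -m jog '[{"dx":0,"dy":0,"dz":0.01,"wx":0,"wy":0,"wz":0,"grip":-0.8},{"dx":0,"dy":0,"dz":0.02,"wx":0,"wy":0,"wz":0,"grip":-0.8},{"dx":0,"dy":0,"dz":0.03,"wx":0,"wy":0,"wz":0,"grip":-0.8},{"dx":0,"dy":0,"dz":0.04,"wx":0,"wy":0,"wz":0,"grip":-0.8},{"dx":0,"dy":0,"dz":0.04,"wx":0,"wy":0,"wz":0,"grip":-0.8},{"dx":-0.04,"dy":0,"dz":0.04,"wx":0,"wy":0,"wz":0,"grip":-0.8},{"dx":-0.04,"dy":0,"dz":0.03,"wx":0,"wy":0,"wz":0,"grip":-0.8},{"dx":-0.04,"dy":0,"dz":0,"wx":0,"wy":0,"wz":0,"grip":-0.8},{"dx":0,"dy":0,"dz":0,"wx":0,"wy":0,"wz":0,"grip":-0.8},{"dx":0,"dy":0,"dz":0,"wx":0,"wy":0,"wz":0,"grip":-0.8}]'
python3 - <<'E'
from h import *
f=env.grab_frame("scene");cv2.imwrite("pics/s5.png",f[:,:,::-1]);c=env.get_calibration("scene")
for k,a,z in(("red",((0,190,70),(4,255,255)),25),("yel",((22,150,90),(32,255,255),(433,188)),65)):
  b=blob(f,*a);p=cen(b);print(k,p,cv2.boundingRect(b),cast(c,p,z+2).round(1))
E
```

```text
time_s: 9.7
ee_pos: [518.9, -172.5, 13.3]
ee_rot: [180.0, -0.0, 174.7]
force: [0.6, 0.1, -0.4]
gripper_width: 81.9
time_s: 10.7
ee_pos: [403.2, -172.6, 219.8]
ee_rot: [-180.0, 0.1, 174.7]
force: [-0.2, -1.3, 0.5]
gripper_width: 82.0
red (243.0667284522706, 322.6096694470188) (227, 303, 33, 41) [ 521.3 -172.9   27. ]
yel (432.2573170731707, 189.0829268292683) (417, 172, 32, 35) [508.4 231.2  67. ]
```

View pics/s5.png

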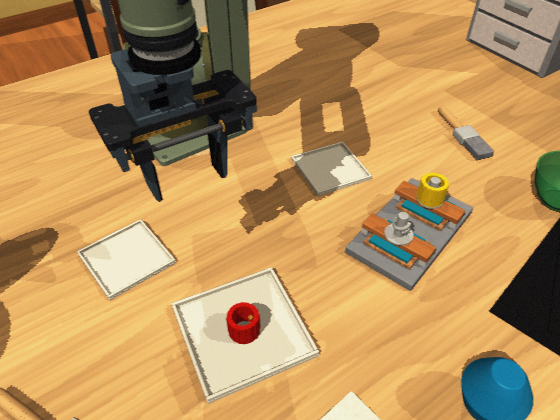

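The red nut stands upright at (243,322) in the middle of the large tray. The yellow nut hasn't moved: (432.3,189.1) now, (432.3,189.2) at the start. The hand is clear, so I'm handing in.

```bash
python3 -c "
from workcell import env;print(env.job_done())"
```

```text
the job is handed in; nothing more can be done
None
```

The red nut is off its stud and standing upright near the centre of the largest white tray. I handed the job in at about 10.8 s of the 42 s allowed; no verdict is reported.

- **Unscrewing:** I gripped the red nut and turned it about 85° counterclockwise while raising the hand along the thread. It came free without resistance, and I lifted it to about 155 mm at its centre.
- **Placing:** I lowered it until it touched the tray floor, at 13.8 mm TCP height against 13.9 mm predicted and with about 10 N, then released it and retreated.
- **Last checks:** The final scene view puts the red nut at about (521, -173) mm. The tray centre measured (516, -172) mm in one view and (521, -175) mm in the other. The yellow nut is within 0.2 pixel of its starting position, and the hand is well clear.

**What went wrong or disagreed:**
- The first two move calls were rejected as "invalid input" because each row needs all seven keys.
- The first grasp sat about 2 mm off the nut's axis, so I eased off and re-centred before turning.
- While the nut was held up, its image position was about 8 pixels from where I expected it, because a finger hid part of it.

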